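# Feel for the high pad of a staging plate and press it level

## Task

One of the four rest pads on the aluminium plate has crept up a few millimetres. Take the sprung probe from its stand and feel the four pads with its tip one after the other from left to right, lightly, without pushing the high one in yet; then gently press that one down with the probe until it is level with the others. Hang the probe back upright in its stand and leave the other things on the bench where they are.

Things in the scene. Friction and masses are not known exactly. Their poses are not given: they have to be found in the camera images.
- probe: hand feeler probe with a sprung tip, hanging upright in its stand. Round black handle 18 mm across, from 5 to 55 mm above the origin, to grip from above; steel flange 38 mm across and 5 mm thick with its underside at the origin; below it a steel barrel 12 mm across and 45 mm long, then the thin plunger to 70 mm below the origin. z up along the handle. About 0.13 kg
- probe_tip (a point): lowest point of the probe's 7 mm ball tip; on the probe's axis, 70 mm below the probe's origin when the spring is relaxed
- plunger (a joint): how far the probe's tip is pushed up into the barrel (m): 0 relaxed, 0.012 at its stop; the spring gives 1.2 N for each mm
- stand_rest (a point): where the probe hangs: centre of the stand's fork, on its top face 85 mm over the bench; probe's origin lies here while it hangs. The fork's slot is 20 mm wide, open towards the stand's own -x (roughly to the robot) and ends 10 mm behind this point; prongs reach 24 mm ahead of it, each 18 mm wide; the fork is 10 mm thick. The base is 12 mm high; fixed
- plate: aluminium staging plate on the bench, 100 x 190 x 24 mm, fixed; origin at the centre of its underside, y along its long side (to the robot's left), z up; four rest pads stand on it in a zigzag row
- spot_1 (a point): place 1 of 4, counted from the left as the robot sees it (leftmost): centre of a rest pad, at the height of the tops of the seated pads (29 mm over the bench, 5 mm over the plate). In plate axes (x, y) = (+20, +69) mm
- spot_2 (a point): place 2 of 4, counted from the left as the robot sees it: centre of a rest pad, at the height of the tops of the seated pads (29 mm over the bench, 5 mm over the plate). In plate axes (x, y) = (-20, +23) mm
- spot_3 (a point): place 3 of 4, counted from the left as the robot sees it: centre of a rest pad, at the height of the tops of the seated pads (29 mm over the bench, 5 mm over the plate). In plate axes (x, y) = (+20, -23) mm
- spot_4 (a point): place 4 of 4, counted from the left as the robot sees it (rightmost): centre of a rest pad, at the height of the tops of the seated pads (29 mm over the bench, 5 mm over the plate). In plate axes (x, y) = (-20, -69) mm
- pad_k: one of the four round steel rest pads of the plate, 20 mm across in a 27 mm collar that stands 1.5 mm over the plate; origin at its centre on the plate's top face (so its pose does not tell how high the pad stands). Which letter sits at which place changes from start to start
- pad_l: one of the four round steel rest pads of the plate, 20 mm across in a 27 mm collar that stands 1.5 mm over the plate; origin at its centre on the plate's top face (so its pose does not tell how high the pad stands). Which letter sits at which place changes from start to start
- pad_m: one of the four round steel rest pads of the plate, 20 mm across in a 27 mm collar that stands 1.5 mm over the plate; origin at its centre on the plate's top face (so its pose does not tell how high the pad stands). Which letter sits at which place changes from start to start
- pad_n: one of the four round steel rest pads of the plate, 20 mm across in a 27 mm collar that stands 1.5 mm over the plate; origin at its centre on the plate's top face (so its pose does not tell how high the pad stands). Which letter sits at which place changes from start to start
- high_pad (a joint): how far the one high pad still stands above the other three (m): 3 to 5 mm at the start, 0 when level, where it meets a hard shoulder. It does not tell which pad it is. The pad is a friction fit: a push under about 7 N leaves it where it is, a firmer one (about 9 to 12 N, which the probe's spring can give) slides it down
- petri_dish: lidded petri dish, 71 mm across, 15 mm high, on the bench; bystander, origin at the centre of its underside
- forceps: steel forceps, 135 mm long, lying left of the plate; bystander, origin at the centre of its underside
- tube_box: white card freezer box, 80 x 80 x 50 mm, behind the plate; bystander, origin at the centre of its underside
- marker: marker pen, 135 mm long, lying on the left; bystander, origin at the centre of its underside
There are look-alikes about, which are no part of the job. Of the things that look like the probe, the middle-sized one is meant.

How it is judged:
On the way, in this order (a step that is already met when the one before it is completed fails the run):
1. the probe's tip touches the leftmost pad, the high pad still standing more than 2 mm proud (((contact force between probe and pad_k above 0.4 N and horizontal distance between probe_tip and spot_1 below 0.014 m) or (contact force between probe and pad_l above 0.4 N and horizontal distance between probe_tip and spot_1 below 0.014 m) or (contact force between probe and pad_m above 0.4 N and horizontal distance between probe_tip and spot_1 below 0.014 m) or (contact force between probe and pad_n above 0.4 N and horizontal distance between probe_tip and spot_1 below 0.014 m)) and value of joint high_pad above 0.002 m), for 0.05 s.
2. the probe's tip touches the second pad, the high pad still standing more than 2 mm proud (((contact force between probe and pad_k above 0.4 N and horizontal distance between probe_tip and spot_2 below 0.014 m) or (contact force between probe and pad_l above 0.4 N and horizontal distance between probe_tip and spot_2 below 0.014 m) or (contact force between probe and pad_m above 0.4 N and horizontal distance between probe_tip and spot_2 below 0.014 m) or (contact force between probe and pad_n above 0.4 N and horizontal distance between probe_tip and spot_2 below 0.014 m)) and value of joint high_pad above 0.002 m), for 0.05 s.
3. the probe's tip touches the third pad, the high pad still standing more than 2 mm proud (((contact force between probe and pad_k above 0.4 N and horizontal distance between probe_tip and spot_3 below 0.014 m) or (contact force between probe and pad_l above 0.4 N and horizontal distance between probe_tip and spot_3 below 0.014 m) or (contact force between probe and pad_m above 0.4 N and horizontal distance between probe_tip and spot_3 below 0.014 m) or (contact force between probe and pad_n above 0.4 N and horizontal distance between probe_tip and spot_3 below 0.014 m)) and value of joint high_pad above 0.002 m), for 0.05 s.
4. the probe's tip touches the rightmost pad, the high pad still standing more than 2 mm proud (((contact force between probe and pad_k above 0.4 N and horizontal distance between probe_tip and spot_4 below 0.014 m) or (contact force between probe and pad_l above 0.4 N and horizontal distance between probe_tip and spot_4 below 0.014 m) or (contact force between probe and pad_m above 0.4 N and horizontal distance between probe_tip and spot_4 below 0.014 m) or (contact force between probe and pad_n above 0.4 N and horizontal distance between probe_tip and spot_4 below 0.014 m)) and value of joint high_pad above 0.002 m), for 0.05 s.
5. the high pad is pressed level with the probe (value of joint high_pad below 0.001 m and (contact force between probe and pad_k above 2 N or contact force between probe and pad_l above 2 N or contact force between probe and pad_m above 2 N or contact force between probe and pad_n above 2 N)), for 0.05 s.
At the end, for the whole second after the job is handed in: The high pad is within 1 mm of level; the probe hangs at rest in the fork of its stand, within 12 mm sideways of where it hung, its flange on the fork (within 4 mm), upright within 7 degrees (value of joint high_pad below 0.001 m and horizontal distance between probe and stand_rest below 0.012 m and z of probe in the frame of stand_rest between -0.003 and 0.004 m and angle between probe's own z axis and vertical below 0.12 rad and linear speed of probe below 0.02 m/s); the robot touches nothing.
It fails at once if a pad is pushed with more than 35 N (contact force between anything else and pad_k above 35 N or contact force between anything else and pad_l above 35 N or contact force between anything else and pad_m above 35 N or contact force between anything else and pad_n above 35 N).
It fails at once if a pad is pushed by the gripper instead of the probe (contact force between the fingers and pad_k above 2 N or contact force between the fingers and pad_l above 2 N or contact force between the fingers and pad_m above 2 N or contact force between the fingers and pad_n above 2 N).
It fails at once if a bystander is moved more than 20 mm (distance of any of petri_dish, forceps, tube_box, marker from where it was at the start of the episode above 0.02 m).
It also fails if it takes over 72 s, if anything falls off the work surface, if the arm or the gripper's body presses on something with over 40 N, if the wrist force passes 120 N, or if a joint passes its speed limit or range.

## Robot

A 6-joint arm with a two-finger parallel gripper is mounted at the origin on a cart in front of the work surface, level with it; the furniture and walls round the work are solid. World frame = base frame: x ahead of the robot, y to its left, z up, the work surface at z = 0. Lengths are in m, angles in rad, forces in N, time in s.
With the tool pointing down it reaches from about 0.375 to 0.9 m from the base axis. Payload 3.1 kg.
Tool frame: the origin (TCP) lies midway between the tips of the shut fingers; the grasp point (between the pads) lies 19 mm behind it (env.tcp_to_grasp is the x of the grasp point in the tool frame, in m); x points along the fingers, y is the direction in which the jaws open and shut, and the axes are right-handed (so a half turn about x gives the same grasp; the last joint's range is limited). The gripper opens to 87 mm and grips with 3 to 60 N. Pads are 19 mm wide; open, the fingers measure 117 mm over their backs; the gripper's body (75 mm by 190 mm) begins 51 mm behind the grasp point.
Start: joints at [-1.333, 0.527, 1.433, -0, 1.181, -0.178], TCP at [0.253, -0.571, 0.189] pointing down, gripper open.
Joint ranges: [-3.08, 3.08], [-0.75, 2.2], [0.22, 2.44], [-1.43, 4.57], [0, 2.65], [-2.85, 2.85]. Speed limits (rad/s): [2.79, 2.79, 3.14, 3.14, 3.14, 3.14].

## Interface

Orientations are given as a unit quaternion [w, x, y, z].
In Python, from rig import status, optics, ticket, env gives the robot as it stands.
- The arm moves only by the tool carry_out, never from a script. Its argument "steps" is one flat list of numbers, 7 for each row, row after row: the turn, a rotation vector about the tool's x, y, z in degrees, then the shift along the tool's x, y, z in m, then the finger opening in m, from 0 to 0.087. In form: [ax, ay, az, dx, dy, dz, fingers, ax, ay, az, dx, dy, dz, fingers, ...]. A call has 1 to 20 rows; each row shifts and turns the commanded pose from where the row before left it, along the tool's axes as they then stand; what a row does not reach is not made up. A row lasts 1/12 s, in which the tool goes at most 41.7 mm and 7.16 degrees, less where a joint would pass 70% of its speed; a pose out of reach is approached as far as the arm can. A call with a gripper value outside its range is refused whole. The fingers move at their own pace and stop on an object; "newtons" is the grip in N (left out, the last holds). Time passes only in rows, so rows that do not move let the fingers close. It gives the time, the measured TCP pose, the force and the opening at its end, in the units of the state.
- status.get_state(): the state, without advancing time (a new reading comes with each control period).
- optics.get_image(name): name is "scene" or "top" or "wrist"; returns the picture (420x560x3 uint8, blue, green, red); there is no depth.
- optics.calibration(name): a dict with "intrinsics" (3x3 intrinsics, pixels), "extrinsics" (4x4, takes a point from camera to world coordinates). Camera axes: x right, y down, z forward; pixel columns grow to the right and rows downward; lengths in m; the calibration is good to about 2 mm. The wrist camera is an equidistant fisheye: a pixel r from the principal point sees the ray r / f radians off the axis. A picture is of the moment at which its call begins: read the wrist's pose just before it. calibration takes no time and is no camera call; for the wrist camera it gives the pose at the moment of the call.
- ticket.job_done(): hands the job in, once; it reports no verdict.
The state is a dict: "clock": time; "joint_pos": joint angles; "joint_velocities": joint speeds; "tau": joint torques, N m; "position": TCP position; "eef_rot": TCP orientation; "force": force on the tool from outside, world axes, zero at the start; "ft_torque": the same for the moment, N m; "width": finger opening in m.
Only numpy, scipy, OpenCV 4.12 (cv2) and the standard library are available. Lean on these libraries where they do the work, as an engineer would, in place of code of your own. Each camera call takes 0.05 s, during which the arm holds its last target.

## Working session

There is one attempt and no reset: what is moved stays moved. The work goes in short steps, Python scripts to look and compute and a tool call to move; the robot and the scene stay as the last step left them, time stands still between calls to the robot, and variables do not carry over. Pictures are saved under pics/ and viewed, and the job is handed in when it is done.

Besides the shell and the picture viewer there is one more tool, called after "Request:" in YAML: its name, and indented under it one key for each argument. carry_out: Moves the arm, as the interface text tells. Its arguments: {"type":"object","properties":{"steps":{"type":"array","items":{"type":"number"}},"newtons":{"type":"number"}},"required":["steps"]}

```bash
ls; mkdir -p pics; python3 - <<'E'
from rig import status, optics, ticket, env
import cv2, numpy as np
np.set_printoptions(precision=4,suppress=True)
print(status.get_state()); print(env.tcp_to_grasp)
for n in ["scene","top","wrist"]:
    cv2.imwrite(f"pics/{n}0.png",optics.get_image(n)); c=optics.calibration(n); print(n,c["intrinsics"],c["extrinsics"])
E
```

```text
pics
{'clock': 0.0, 'joint_pos': array([-1.3325,  0.5285,  1.4339,  0.    ,  1.1814, -0.1785]), 'joint_velocities': array([ 0.0012, -0.0016,  0.    ,  0.0005, -0.0003,  0.0004]), 'tau': array([  0.002 , -44.0037, -17.6588,   0.0635,   0.0582,  -0.0002]), 'position': array([ 0.2529, -0.5707,  0.1876]), 'eef_rot': array([-0.1455, -0.6918, -0.1471,  0.6918]), 'force': array([0.0708, 0.7722, 0.4692]), 'ft_torque': array([ 0.015 , -0.0311,  0.0259]), 'width': 0.08705966151529643}
-0.0187
scene [[489.9024   0.     273.6045]
 [  0.     489.9024 214.2857]
 [  0.       0.       1.    ]] [[ 0.477  -0.3531  0.8048 -0.7039]
 [-0.8788 -0.1812  0.4414 -0.7198]
 [-0.0101 -0.9179 -0.3968  0.7127]
 [ 0.      0.      0.      1.    ]]
top [[382.4028   0.     273.6121]
 [  0.     382.4028 214.4335]
 [  0.       0.       1.    ]] [[ 0.0174 -0.987   0.16    0.3813]
 [-0.9998 -0.0159  0.0107 -0.0455]
 [-0.008  -0.1602 -0.9871  1.02  ]
 [ 0.      0.      0.      1.    ]]
wrist [[325.1923   0.     281.9748]
 [  0.     325.1923 212.5991]
 [  0.       0.       1.    ]] [[ 0.405  -0.8806 -0.2462  0.3215]
 [-0.9143 -0.3905 -0.1072 -0.5419]
 [-0.0017  0.2686 -0.9633  0.3832]
 [ 0.      0.      0.      1.    ]]
```

View pics/scene0.png

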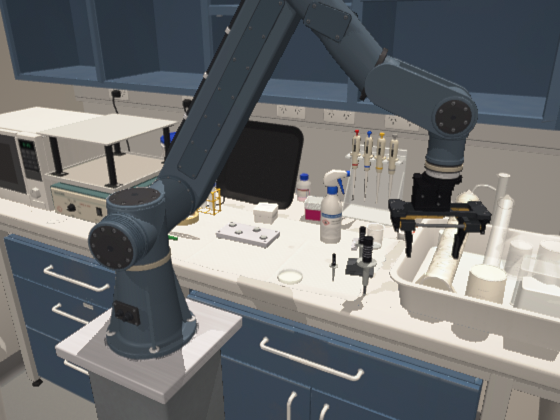

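View pics/top0.png

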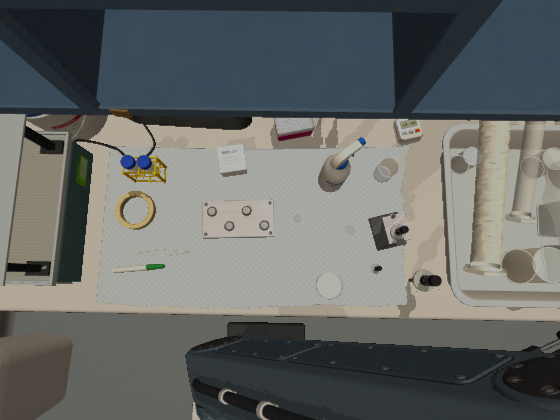

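View pics/wrist0.png

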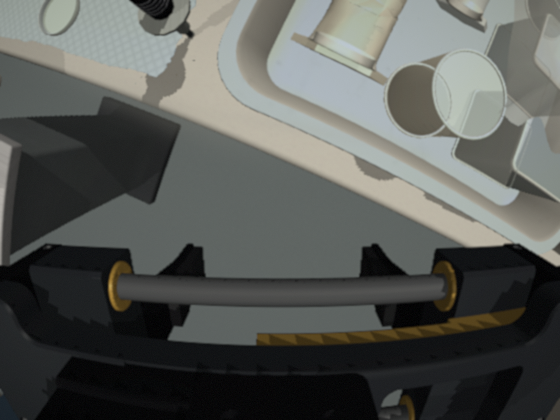

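The scene and top views show the plate at top (238,218). Three probe-like things stand near it: a small one at top (377,268), one on a dark square stand (400,230), and a large one at (428,281). I'll zoom in.

```bash
python3 - <<'E'
import cv2, numpy as np
t=cv2.imread("pics/top0.png"); s=cv2.imread("pics/scene0.png")
a=cv2.resize(t[190:310,340:460],None,fx=5,fy=5,interpolation=cv2.INTER_CUBIC)
cv2.imwrite("pics/z1.png",a)
cv2.imwrite("pics/z2.png",cv2.resize(s[200:310,310:430],None,fx=5,fy=5,interpolation=cv2.INTER_CUBIC))
cv2.imwrite("pics/z3.png",cv2.resize(t[190:250,190:290],None,fx=8,fy=8,interpolation=cv2.INTER_CUBIC))
E
```

```text
(no output)
```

View pics/z1.png

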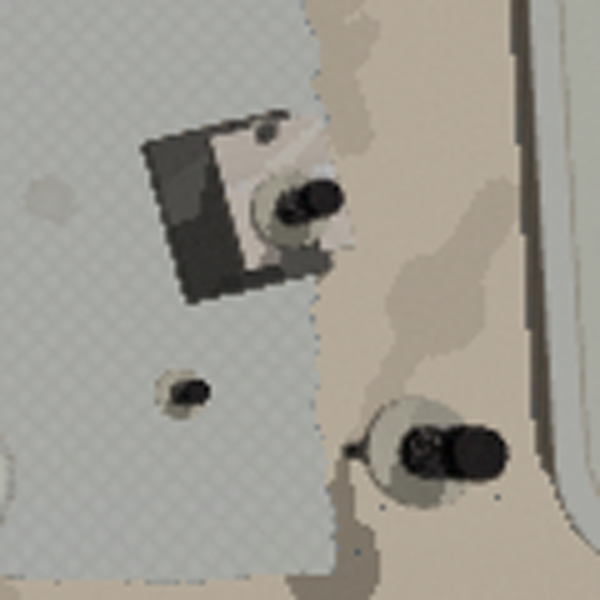

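View pics/z2.png

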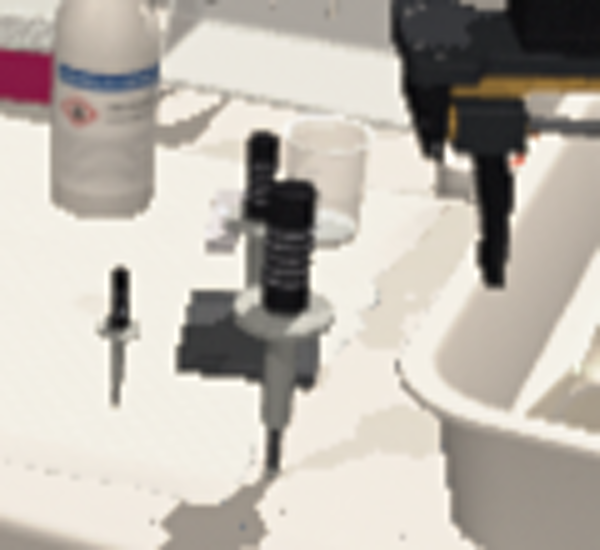

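View pics/z3.png

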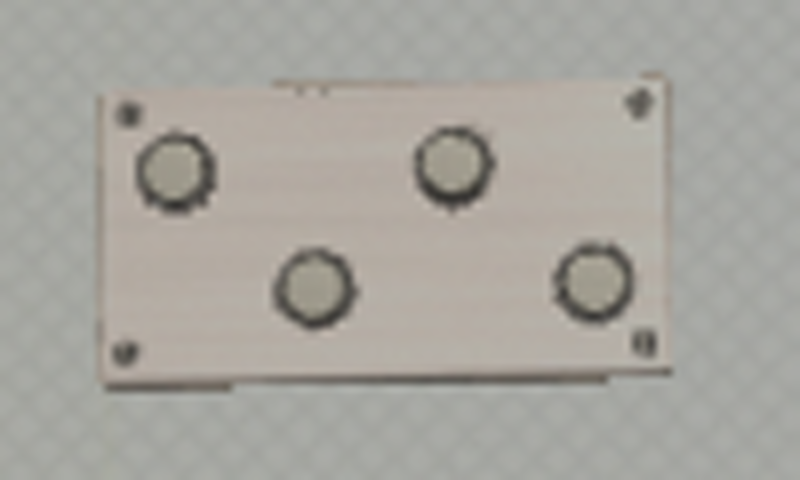

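```bash
cat > h.py <<'E'
import numpy as np, cv2
from rig import status, optics, ticket, env
np.set_printoptions(precision=4,suppress=True)
def ray(n,u,v,c=None):
    c=c or optics.calibration(n); K=c["intrinsics"];T=c["extrinsics"]
    x=(u-K[0,2])/K[0,0]; y=(v-K[1,2])/K[1,1]
    if n=="wrist":
        r=np.hypot(x,y); s=np.sin(r)/r if r>1e-9 else 1; d=np.array([x*s,y*s,np.cos(r)])
    else: d=np.array([x,y,1.])
    d=T[:3,:3]@d; return T[:3,3],d/np.linalg.norm(d)
def onz(n,u,v,z,c=None):
    o,d=ray(n,u,v,c); return o+d*(z-o[2])/d[2]
def tri(*rs):
    A=np.zeros((3,3));b=np.zeros(3)
    for o,d in rs:
        P=np.eye(3)-np.outer(d,d);A+=P;b+=P@o
    p=np.linalg.solve(A,b); return p,[np.linalg.norm((np.eye(3)-np.outer(d,d))@(p-o)) for o,d in rs]
def R():
    w,x,y,z=status.get_state()["eef_rot"]
    from scipy.spatial.transform import Rotation as Ro
    return Ro.from_quat([x,y,z,w]).as_matrix()
E
python3 - <<'E'
from h import *
px=[(176,172),(315,288),(452,163),(594,282)]
W=np.array([onz("top",190+(u+.5)/8-.5,190+(v+.5)/8-.5,.029)[:2] for u,v in px]); print(W)
P=np.array([(20,69),(-20,23),(20,-23),(-20,-69)])/1000
cW=W.mean(0);cP=P.mean(0)
H=(P-cP).T@(W-cW); th=np.arctan2(H[0,1]-H[1,0],H[0,0]+H[1,1])
Rm=np.array([[np.cos(th),-np.sin(th)],[np.sin(th),np.cos(th)]])
fit=(P-cP)@Rm.T+cW
print("plate yaw",np.degrees(th),"center",cW); print(fit); print((W-fit)*1e3)
t=(340+323/5,190+197/5); s=(310+263/5,200+140/5)
print("handle top", onz("top",*t,.14), onz("scene",*s,.14), tri(ray("top",*t),ray("scene",*s)))
print("flange", onz("top",340+288/5,190+210/5,.09))
for u,v in [(145,147),(190,300),(330,268)]: print("base",onz("top",340+u/5,190+v/5,.012))
for u,v in [(212,140),(245,270),(318,120)]: print("fork?",onz("top",340+u/5,190+v/5,.085))
print("big top",onz("top",340+478/5,190+452/5,.15),"small top",onz("top",340+194/5,190+390/5,.07))
print(R())
E
```

```text
[[ 0.5483  0.1287]
 [ 0.5106  0.0816]
 [ 0.5528  0.038 ]
 [ 0.514  -0.0096]]
plate yaw 2.37433769013265 center [0.5314 0.0597]
[[ 0.5485  0.1294]
 [ 0.5105  0.0818]
 [ 0.5523  0.0375]
 [ 0.5143 -0.0101]]
[[-0.2397 -0.6889]
 [ 0.0911 -0.2434]
 [ 0.405   0.4436]
 [-0.2565  0.4887]]
handle top [ 0.4938 -0.3392  0.14  ] [ 0.486  -0.3463  0.14  ] (array([ 0.4951, -0.3422,  0.1349]), [np.float64(0.0013651510002943552), np.float64(0.0013651510002943702)])
flange [ 0.4935 -0.3386  0.09  ]
base [ 0.5354 -0.2885  0.012 ]
base [ 0.4545 -0.3102  0.012 ]
base [ 0.4726 -0.3842  0.012 ]
fork? [ 0.5282 -0.304   0.085 ]
fork? [ 0.4643 -0.3182  0.085 ]
fork? [ 0.5391 -0.3565  0.085 ]
big top [ 0.3788 -0.4006  0.15  ] small top [ 0.4062 -0.2958  0.07  ]
[[-0.0004  0.4048 -0.9144]
 [ 0.0016 -0.9144 -0.4048]
 [-1.     -0.0017 -0.0003]]
```

Request:
carry_out:
  steps: [0, 0, 0, -0.025, 0, 0, 0.06, 0, 0, 0, -0.025, 0, 0, 0.06, 0, 0, 0, -0.02, -0.01, -0.02, 0.06, 0, 0, 0, 0, -0.0115, -0.025, 0.06, 0, 0, 0, 0, -0.0115, -0.025, 0.06, 0, 0, 0, 0, -0.0115, -0.025, 0.06, 0, 0, 0, 0, -0.0115, -0.025, 0.06, 0, 0, 0, 0, -0.0115, -0.025, 0.06, 0, 0, 0, 0, -0.0115, -0.025, 0.06, 0, 0, 0, 0, -0.0115, -0.025, 0.06, 0, 0, 0, 0, -0.0115, -0.025, 0.06, 0, 0, 0, 0, -0.0115, -0.025, 0.06, 3, 0, 0, 0, 0, 0, 0.06, 3, 0, 0, 0, 0, 0, 0.06, 3, 0, 0, 0, 0, 0, 0.06, 0, 0, 0, 0, 0, 0, 0.06]
  newtons: 40

```text
clock: 1.48
position: [0.4312, -0.368, 0.2583]
eef_rot: [-0.091, -0.701, -0.092, 0.701]
force: [-0.0, 0.3, -0.2]
width: 0.06
```

```bash
python3 - <<'E'
from h import *
s=status.get_state();print(s["clock"],s["position"],s["force"],s["width"]);print(R())
c=optics.calibration("wrist");print(c["extrinsics"]);cv2.imwrite("pics/w1.png",optics.get_image("wrist"))
cv2.imwrite("pics/t1.png",optics.get_image("top"))
np.save("w1.npy",c["extrinsics"])
E
```

```text
1.4833 [ 0.4312 -0.368   0.2583] [-0.0149  0.2727 -0.1727] 0.059965812256486
[[-0.0005  0.2567 -0.9665]
 [ 0.0005 -0.9665 -0.2567]
 [-1.     -0.0006  0.0003]]
[[ 0.2568 -0.9307 -0.2603  0.5036]
 [-0.9665 -0.2475 -0.0684 -0.3497]
 [-0.0008  0.2692 -0.9631  0.4536]
 [ 0.      0.      0.      1.    ]]
```

View pics/w1.png

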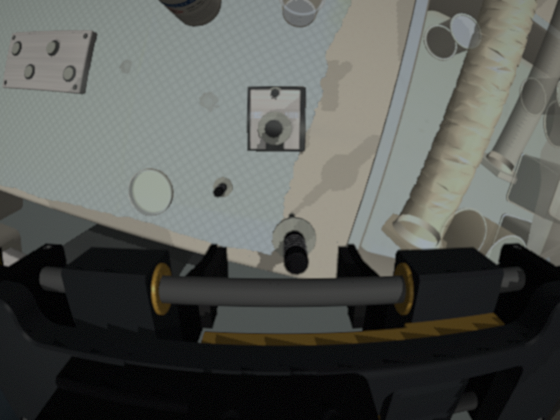

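```bash
python3 - <<'E'
import cv2
s=cv2.imread("pics/w1.png")
cv2.imwrite("pics/z4.png",cv2.resize(s[75:165,225:325],None,fx=6,fy=6,interpolation=cv2.INTER_CUBIC))
E
```

```text
(no output)
```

View pics/z4.png

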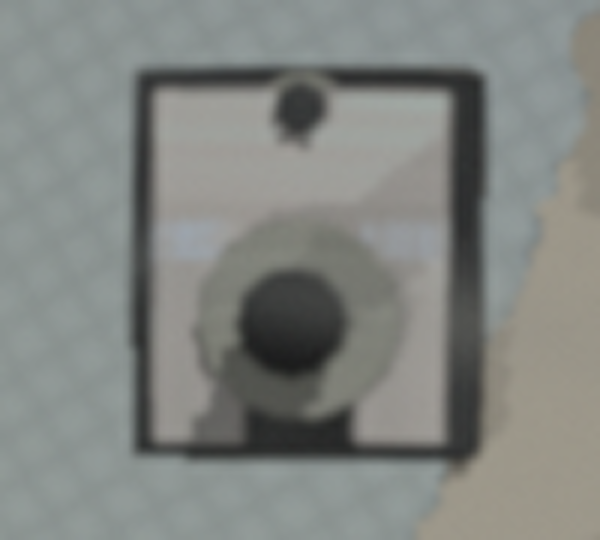

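```bash
python3 - <<'E'
from h import *
c=optics.calibration("wrist");c["extrinsics"]=np.load("w1.npy")
f=lambda u,v,z: onz("wrist",225+(u+.5)/6-.5,75+(v+.5)/6-.5,z,c)
h=f(293,318,.14);print("handle",h);print("flange",f(302,313,.09))
a=[f(*p,.085) for p in [(150,87),(455,87),(150,443),(455,443)]]
print("fork",*a)
print("slot end",f(246,443,.085),f(352,443,.085))
d=a[0]-a[2]; print("yaw",np.degrees(np.arctan2(d[1],d[0])), np.linalg.norm(d[:2]),np.linalg.norm((a[0]-a[1])[:2]))
print(tri(ray("wrist",225+293.5/6-.5,75+318.5/6-.5,c),ray("top",404.6,229.4)))
E
```

```text
handle [ 0.4981 -0.3424  0.14  ]
flange [ 0.4986 -0.3426  0.09  ]
fork [ 0.5331 -0.3041  0.085 ] [ 0.5474 -0.359   0.085 ] [ 0.4676 -0.321   0.085 ] [ 0.4822 -0.3766  0.085 ]
slot end [ 0.472  -0.3386  0.085 ] [ 0.4771 -0.3579  0.085 ]
yaw 14.424971173107219 0.06767746503251847 0.056704738175930684
(array([ 0.4966, -0.3427,  0.1279]), [np.float64(0.0014067769398572888), np.float64(0.0014067769398571918)])
```

Request:
carry_out:
  steps: [0, 0, 0, 0, -0.002, -0.024, 0.06, 0, 0, 0, 0, -0.003, -0.024, 0.06, 0, 0, 0, 0, -0.002, -0.023, 0.06, 0, 0, 0, 0.025, 0, 0, 0.06, 0, 0, 0, 0.025, 0, 0, 0.06, 0, 0, 0, 0.025, 0, 0, 0.06, 0, 0, 0, 0.018, 0, 0, 0.06, 0, 0, 0, 0, 0, 0, 0.06, 0, 0, 0, 0, 0, 0, 0.06]

```text
clock: 2.33
position: [0.4973, -0.3432, 0.1647]
eef_rot: [-0.091, -0.701, -0.092, 0.702]
force: [0.1, 0.8, -0.1]
width: 0.0598
```

```bash
python3 - <<'E'
from h import *
s=status.get_state();print(s["clock"],s["position"],s["force"],s["width"]);print(R())
c=optics.calibration("wrist");print(c["extrinsics"]);cv2.imwrite("pics/w2.png",optics.get_image("wrist"))
np.save("w2.npy",c["extrinsics"])
E
```

```text
2.3333 [ 0.4973 -0.3432  0.1647] [ 0.1033  0.789  -0.1126] 0.059838881106366766
[[-0.0018  0.2571 -0.9664]
 [ 0.0019 -0.9664 -0.2571]
 [-1.     -0.0023  0.0013]]
[[ 0.2572 -0.9303 -0.2616  0.5701]
 [-0.9663 -0.2483 -0.0672 -0.3251]
 [-0.0024  0.2701 -0.9628  0.3599]
 [ 0.      0.      0.      1.    ]]
```

View pics/w2.png

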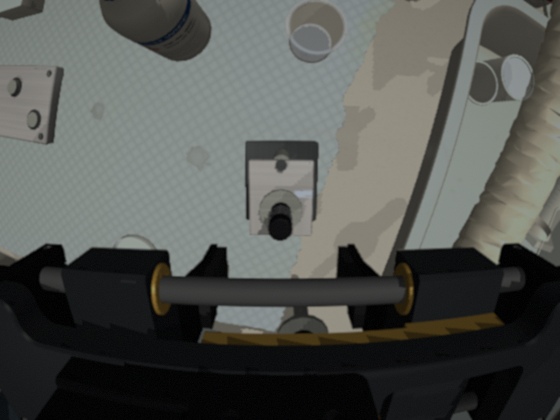

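```bash
python3 - <<'E'
from h import *
s=cv2.imread("pics/w2.png")
cv2.imwrite("pics/z5.png",cv2.resize(s[140:250,220:340],None,fx=6,fy=6,interpolation=cv2.INTER_CUBIC)[:600])
g=s[195:250,255:310].max(2)
m=(g<45).astype(np.uint8);n,l,st,ce=cv2.connectedComponentsWithStats(m);print(st,ce+[255,195])
E
```

```text
[[   0    0   55   55 2372]
 [  14    8   23   37  653]] [[282.6425 221.9633]
 [279.6662 222.1332]]
```

View pics/z5.png

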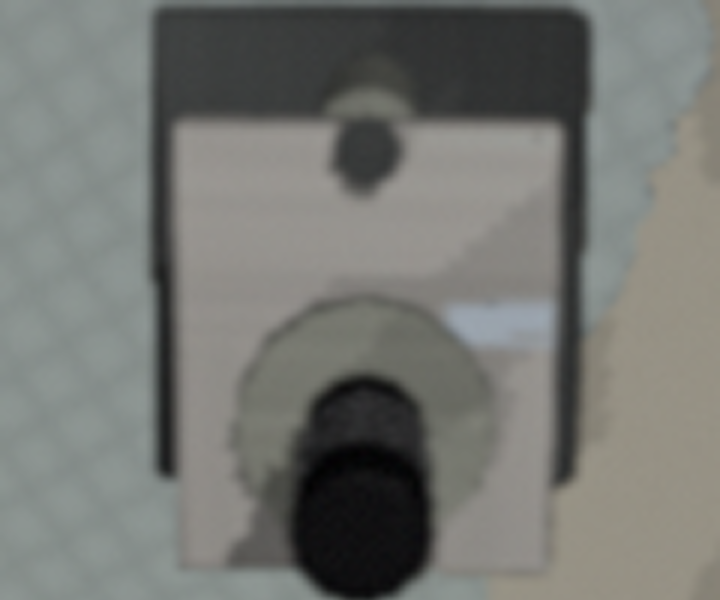

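```bash
python3 - <<'E'
from h import *
c=optics.calibration("wrist");c["extrinsics"]=np.load("w2.npy")
f=lambda u,v,z: onz("wrist",220+(u+.5)/6-.5,140+(v+.5)/6-.5,z,c)
print("handle",f(362,522,.14),"flange far",f(366,297,.09),f(240,420,.09),f(492,420,.09))
a=[f(175,120,.085),f(562,120,.085),f(182,567,.085),f(548,567,.085)];print(*a)
m=(a[2]+a[3])/2;e=(a[2]-a[3])[:2];e/=np.linalg.norm(e);n=np.array([e[1],-e[0]])
print(e,n,"rest",m[:2]+.024*n, "handle off", )
E
```

```text
handle [ 0.4999 -0.3417  0.14  ] flange far [ 0.5164 -0.3375  0.09  ] [ 0.4943 -0.3247  0.09  ] [ 0.5037 -0.3596  0.09  ]
[ 0.5333 -0.305   0.085 ] [ 0.5474 -0.358   0.085 ] [ 0.4685 -0.3216  0.085 ] [ 0.4827 -0.3746  0.085 ]
[-0.2583  0.9661] [0.9661 0.2583] rest [ 0.4988 -0.3419] handle off
```

Request:
carry_out:
  steps: [0, 0, 0, 0.02, 0, -0.002, 0.06, 0, 0, 0, 0.02, 0, 0, 0.06, 0, 0, 0, 0.015, 0, 0, 0.06, 0, 0, 0, 0.01, 0, 0, 0.06, 0, 0, 0, 0, 0, 0, 0.06, 0, 0, 0, 0, 0, 0, 0.03, 0, 0, 0, 0, 0, 0, 0.01, 0, 0, 0, 0, 0, 0, 0.01, 0, 0, 0, 0, 0, 0, 0.01, 0, 0, 0, 0, 0, 0, 0.01, 0, 0, 0, 0, 0, 0, 0.01, 0, 0, 0, 0, 0, 0, 0.01]
  newtons: 40

```text
clock: 3.38
position: [0.4999, -0.343, 0.1008]
eef_rot: [0.092, 0.701, 0.091, -0.701]
force: [0.0, -0.0, 0.8]
width: 0.0213
```

```bash
python3 - <<'E'
from h import *
s=status.get_state();print(s["clock"],s["position"],s["force"],s["width"]);print(R())
cv2.imwrite("pics/w3.png",optics.get_image("wrist"))
E
```

```text
3.3833 [ 0.4999 -0.343   0.1008] [ 0.0299 -0.0018  0.7581] 0.021329274183736594
[[ 0.0002  0.2568 -0.9665]
 [-0.0002 -0.9665 -0.2568]
 [-1.      0.0002 -0.0002]]
```

View pics/w3.png

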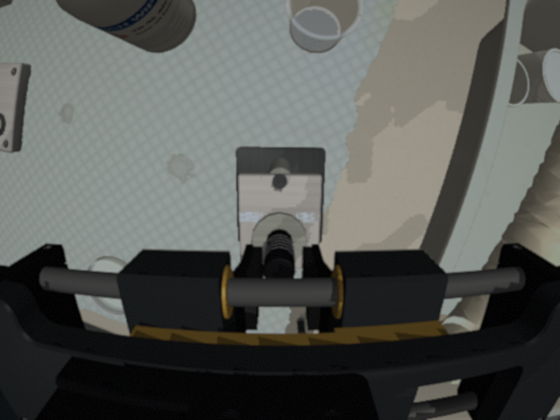

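Request:
carry_out:
  steps: [0, 0, 0, 0, 0, 0, 0.01, 0, 0, 0, 0, 0, 0, 0.01, 0, 0, 0, 0, 0, 0, 0.01, 0, 0, 0, 0, 0, 0, 0.01, 0, 0, 0, 0, 0, 0, 0.01]
  newtons: 40

```text
clock: 3.85
position: [0.4998, -0.3427, 0.1007]
eef_rot: [-0.091, -0.701, -0.092, 0.701]
force: [-0.5, 0.4, 2.2]
width: 0.0156
```

Request:
carry_out:
  steps: [0, 0, 0, -0.005, 0, 0, 0.01, 0, 0, 0, -0.01, 0, 0, 0.01, 0, 0, 0, -0.015, 0, 0, 0.01, 0, 0, 0, -0.02, 0, 0, 0.01, 0, 0, 0, -0.02, 0, 0, 0.01, 0, 0, 0, -0.015, 0, 0, 0.01, 0, 0, 0, -0.005, 0, 0, 0.01, 0, 0, 0, 0, 0, 0, 0.01, 0, 0, 0, 0, 0, 0, 0.01]

```text
clock: 4.6
position: [0.4996, -0.3428, 0.1904]
eef_rot: [-0.092, -0.701, -0.092, 0.701]
force: [0.0, 0.9, -1.8]
width: 0.0159
```

```bash
python3 - <<'E'
from h import *
s=status.get_state();print(s["clock"],s["position"],s["force"],s["width"]);print(R())
w=optics.get_image("wrist");a=optics.get_image("scene");t=optics.get_image("top")
cv2.imwrite("pics/w4.png",w)
cv2.imwrite("pics/s4.png",np.hstack([cv2.resize(a[170:310,310:430],None,fx=4,fy=4,interpolation=3)[:,:],cv2.resize(t[190:330,340:420],None,fx=4,fy=4,interpolation=3)])); 
E
```

```text
4.6 [ 0.4996 -0.3428  0.1904] [ 0.0239  0.9289 -1.774 ] 0.015949879940257518
[[-0.0002  0.2568 -0.9665]
 [ 0.0001 -0.9665 -0.2568]
 [-1.     -0.0001  0.0002]]
```

View pics/w4.png

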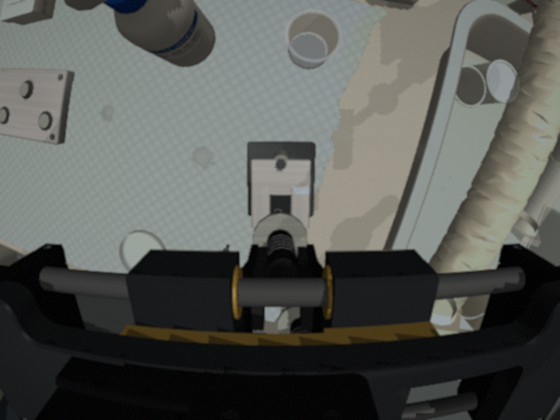

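View pics/s4.png

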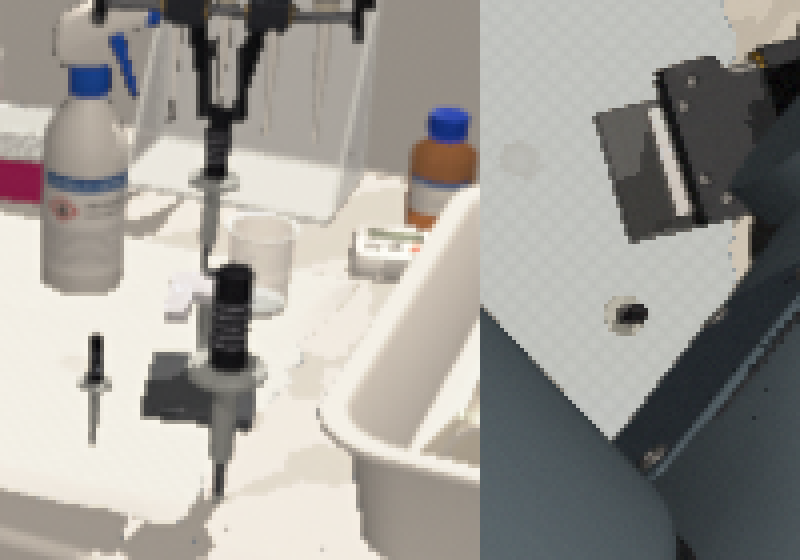

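```bash
python3 - <<'E'
from h import *
c=optics.calibration("scene");T=np.linalg.inv(c["extrinsics"])
for z in (.21,.19,.18,.175,.105):
    p=T@[.4996,-.3428,z,1];q=c["intrinsics"]@p[:3];q=q[:2]/q[2];print(z,(q-[310,170])*4)
E
```

```text
0.21 [218.3903 130.2864]
0.19 [216.5328 157.3606]
0.18 [215.6123 170.7779]
0.175 [215.154 177.457]
0.105 [208.8775 268.9421]
```

Request:
carry_out:
  steps: [0, 0, 0, 0, -0.01, 0, 0.01, 0, 0, 0, 0, -0.02, 0, 0.01, 0, 0, 0, 0, -0.024, 0, 0.01, 0, 0, 0, 0, -0.024, 0, 0.01, 0, 0, 0, 0, -0.024, 0, 0.01, 0, 0, 0, 0, -0.024, 0, 0.01, 0, 0, 0, 0, -0.024, -0.004, 0.01, 0, 0, 0, 0, -0.024, -0.006, 0.01, 0, 0, 0, 0, -0.024, -0.006, 0.01, 0, 0, 0, 0, -0.024, -0.006, 0.01, 0, 0, 0, 0, -0.024, -0.006, 0.01, 0, 0, 0, 0, -0.024, -0.006, 0.01, 0, 0, 0, 0, -0.016, -0.004, 0.01, 0, 0, 0, 0, -0.008, -0.002, 0.01]

```text
clock: 5.92
position: [0.4614, -0.0457, 0.19]
eef_rot: [-0.092, -0.7, -0.093, 0.702]
force: [-0.1, 0.0, -1.2]
width: 0.0157
```

Request:
carry_out:
  steps: [0, 0, 0, 0, -0.009, -0.008, 0.01, 0, 0, 0, 0, -0.018, -0.016, 0.01, 0, 0, 0, 0, -0.018, -0.016, 0.01, 0, 0, 0, 0, -0.018, -0.016, 0.01, 0, 0, 0, 0, -0.018, -0.016, 0.01, 0, 0, 0, 0, -0.018, -0.016, 0.01, 0, 0, 0, 0, -0.018, -0.016, 0.01, 0, 0, 0, 0, -0.018, -0.016, 0.01, 0, 0, 0, 0, -0.012, -0.009, 0.01, 0, 0, 0, 0.01, 0, 0, 0.01, 0, 0, 0, 0.02, 0, 0, 0.01, 0, 0, 0, 0.02, 0, 0, 0.01, 0, 0, 0, 0.01, 0, 0, 0.01, 0, 0, 0, 0, 0, 0, 0.01, 0, 0, 0, 0, 0, 0, 0.01]

```text
clock: 7.17
position: [0.5493, 0.126, 0.1298]
eef_rot: [-0.091, -0.7, -0.091, 0.702]
force: [-0.4, -0.2, -1.3]
width: 0.0159
```

```bash
python3 - <<'E'
from h import *
s=status.get_state();print(s["clock"],s["position"],s["force"],s["width"]);print(R())
w=optics.get_image("wrist");a=optics.get_image("scene");t=optics.get_image("top")
cv2.imwrite("pics/w5.png",w)
cv2.imwrite("pics/s5.png",np.hstack([cv2.resize(a[150:270,200:300],None,fx=4,fy=4,interpolation=3)[:,:],cv2.resize(t[170:290,190:290],None,fx=4,fy=4,interpolation=3)])); 
E
```

```text
7.1667 [0.5493 0.126  0.1298] [-0.3834 -0.1702 -1.3021] 0.015911893961616023
[[-0.0021  0.2562 -0.9666]
 [-0.0003 -0.9666 -0.2562]
 [-1.     -0.0003  0.0021]]
```

View pics/w5.png

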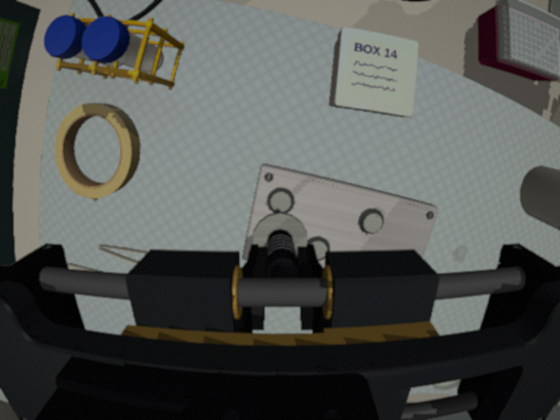

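View pics/s5.png

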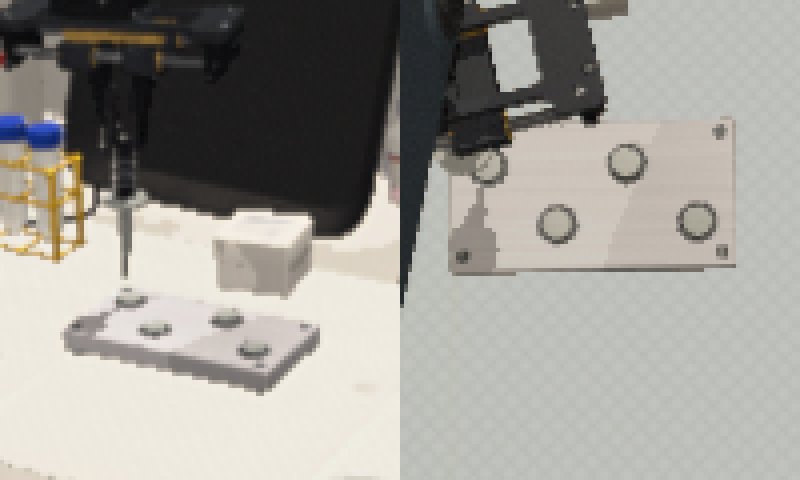

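```bash
python3 - <<'E'
from h import *
for p in [(281,200),(318,246),(372,221)]: print(onz("wrist",*p,.029))
c=optics.calibration("scene");T=np.linalg.inv(c["extrinsics"])
for q in [(.5493,.126,.044)]:
    p=T@[*q,1];q=c["intrinsics"]@p[:3];print((q[:2]/q[2]-[200,150])*4)
E
```

```text
[0.5548 0.1274 0.029 ]
[0.5192 0.0803 0.029 ]
[0.5576 0.0356 0.029 ]
[129.3543 278.5289]
```

```bash
python3 - <<'E'
from h import *
for p in [(130,298),(154,328),(228,317),(254,347)]: print(onz("scene",200+p[0]/4,150+p[1]/4,.029))
tp=[(176,172),(315,288),(452,163),(594,282)]
for p,q in zip(tp,[(130,298),(154,328),(228,317),(254,347)]): print(tri(ray("top",190+p[0]/8,190+p[1]/8),ray("scene",200+q[0]/4,150+q[1]/4)))
print(onz("scene",200+126/4,150+278/4,.044))
E
```

```text
[0.5437 0.1225 0.029 ]
[0.5032 0.0731 0.029 ]
[0.549  0.0302 0.029 ]
[ 0.5099 -0.0165  0.029 ]
(array([0.5482, 0.127 , 0.0262]), [np.float64(0.0011942318295109554), np.float64(0.0011942318295108513)])
(array([0.5108, 0.0798, 0.0243]), [np.float64(0.0014027914604726641), np.float64(0.0014027914604725262)])
(array([0.5532, 0.0352, 0.0261]), [np.float64(0.0021072378787898634), np.float64(0.002107237878789753)])
(array([ 0.5142, -0.0121,  0.0261]), [np.float64(0.0016774856281843405), np.float64(0.0016774856281843984)])
[0.5489 0.1291 0.044 ]
```

Request:
carry_out:
  steps: [0, 0, 0, 0.006, 0, 0, 0.01, 0, 0, 0, 0.003, -0.001, 0, 0.01, 0, 0, 0, 0, 0, 0, 0.01, 0, 0, 0, 0, 0, 0, 0.01, 0, 0, 0, 0, 0, 0, 0.01]

```text
clock: 7.73
position: [0.5497, 0.1277, 0.1216]
eef_rot: [0.092, 0.701, 0.092, -0.701]
force: [-0.6, -0.2, -2.5]
width: 0.0162
```

Request:
carry_out:
  steps: [0, 0, 0, 0.001, 0, 0, 0.01, 0, 0, 0, 0.001, 0, 0, 0.01, 0, 0, 0, 0, 0, 0, 0.01, 0, 0, 0, 0, 0, 0, 0.01]

```text
clock: 8.07
position: [0.5497, 0.1276, 0.1195]
eef_rot: [-0.092, -0.701, -0.092, 0.701]
force: [0.0, 0.1, -1.9]
width: 0.0159
```

Request:
carry_out:
  steps: [0, 0, 0, 0.001, 0, 0, 0.01, 0, 0, 0, 0, 0, 0, 0.01, 0, 0, 0, 0, 0, 0, 0.01]

```text
clock: 8.32
position: [0.5496, 0.1276, 0.1185]
eef_rot: [-0.092, -0.701, -0.092, 0.701]
force: [0.0, -0.1, -1.7]
width: 0.0158
```

Request:
carry_out:
  steps: [0, 0, 0, 0.001, 0, 0, 0.01, 0, 0, 0, 0, 0, 0, 0.01, 0, 0, 0, 0, 0, 0, 0.01]

```text
clock: 8.57
position: [0.5496, 0.1276, 0.1175]
eef_rot: [-0.092, -0.701, -0.092, 0.701]
force: [-0.3, -1.1, -1.9]
width: 0.0155
```

Request:
carry_out:
  steps: [0, 0, 0, 0.001, 0, 0, 0.01, 0, 0, 0, 0, 0, 0, 0.01, 0, 0, 0, 0, 0, 0, 0.01]

```text
clock: 8.82
position: [0.5496, 0.1276, 0.1165]
eef_rot: [-0.092, -0.701, -0.092, 0.701]
force: [0.2, -0.1, -1.6]
width: 0.0158
```

Request:
carry_out:
  steps: [0, 0, 0, 0.001, 0, 0, 0.01, 0, 0, 0, 0, 0, 0, 0.01, 0, 0, 0, 0, 0, 0, 0.01]

```text
clock: 9.07
position: [0.5496, 0.1276, 0.1155]
eef_rot: [-0.092, -0.701, -0.092, 0.701]
force: [0.3, 0.3, -1.4]
width: 0.0157
```

Request:
carry_out:
  steps: [0, 0, 0, 0.001, 0, 0, 0.01, 0, 0, 0, 0, 0, 0, 0.01, 0, 0, 0, 0, 0, 0, 0.01]

```text
clock: 9.32
position: [0.5496, 0.1276, 0.1145]
eef_rot: [-0.092, -0.701, -0.092, 0.701]
force: [-0.1, -0.9, -1.0]
width: 0.0157
```

Request:
carry_out:
  steps: [0, 0, 0, 0.001, 0, 0, 0.01, 0, 0, 0, 0, 0, 0, 0.01, 0, 0, 0, 0, 0, 0, 0.01]

```text
clock: 9.57
position: [0.5498, 0.1276, 0.1136]
eef_rot: [0.092, 0.701, 0.092, -0.701]
force: [-0.9, 0.7, -0.4]
width: 0.016
```

Request:
carry_out:
  steps: [0, 0, 0, 0.001, 0, 0, 0.01, 0, 0, 0, 0, 0, 0, 0.01, 0, 0, 0, 0, 0, 0, 0.01]

```text
clock: 9.82
position: [0.5498, 0.1276, 0.1127]
eef_rot: [0.092, 0.701, 0.092, -0.701]
force: [0.3, 0.3, -0.3]
width: 0.0158
```

Request:
carry_out:
  steps: [0, 0, 0, 0.001, 0, 0, 0.01, 0, 0, 0, 0, 0, 0, 0.01, 0, 0, 0, 0, 0, 0, 0.01, 0, 0, 0, 0, 0, 0, 0.01]

```text
clock: 10.15
position: [0.5499, 0.1276, 0.1117]
eef_rot: [0.092, 0.701, 0.092, -0.701]
force: [0.8, 0.5, 1.0]
width: 0.0157
```

```bash
python3 - <<'E'
from h import *
s=status.get_state();print(s["clock"],s["position"],s["force"],s["width"])
a=optics.get_image("scene")
cv2.imwrite("pics/s6.png",cv2.resize(a[190:250,210:290],None,fx=8,fy=8,interpolation=2))
print(status.get_state()["force"])
E
```

```text
10.15 [0.5499 0.1276 0.1117] [0.826  0.5468 0.9963] 0.015673120755887095
[-0.0632 -0.1199  1.2778]
```

View pics/s6.png

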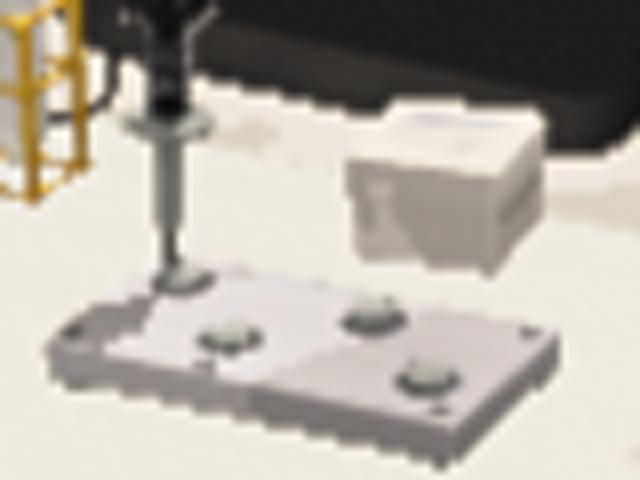

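Pad 1: contact began at about TCP z 0.114, so it is seated, with about 2.8 N on it. In the picture the tip sits on pad 1 about 4 mm left of its centre, so I'll correct for that. On to pad 2.

Request:
carry_out:
  steps: [0, 0, 0, -0.006, 0, 0, 0.01, 0, 0, 0, -0.009, 0, 0, 0.01, 0, 0, 0, 0, 0.006, 0.008, 0.01, 0, 0, 0, 0, 0.009, 0.012, 0.01, 0, 0, 0, 0, 0.009, 0.012, 0.01, 0, 0, 0, 0, 0.009, 0.01, 0.01, 0, 0, 0, 0, 0.006, 0.006, 0.01, 0, 0, 0, 0, 0, 0, 0.01, 0, 0, 0, 0.005, 0, 0, 0.01, 0, 0, 0, 0.003, 0, 0, 0.01, 0, 0, 0, 0, 0, 0, 0.01, 0, 0, 0, 0, 0, 0, 0.01, 0, 0, 0, 0, 0, 0, 0.01]

```text
clock: 11.28
position: [0.5135, 0.078, 0.1183]
eef_rot: [-0.092, -0.701, -0.092, 0.701]
force: [-0.3, 0.1, -1.3]
width: 0.0151
```

```bash
python3 - <<'E'
from h import *
s=status.get_state();print(s["clock"],s["position"],s["force"],s["width"])
a=optics.get_image("scene")
cv2.imwrite("pics/s7.png",cv2.resize(a[190:250,210:290],None,fx=8,fy=8,interpolation=2))
print(status.get_state()["force"])
E
```

```text
11.2833 [0.5135 0.078  0.1183] [-0.2967  0.0913 -1.3338] 0.015112425047653446
[ 0.5434 -0.8305 -1.2071]
```

View pics/s7.png

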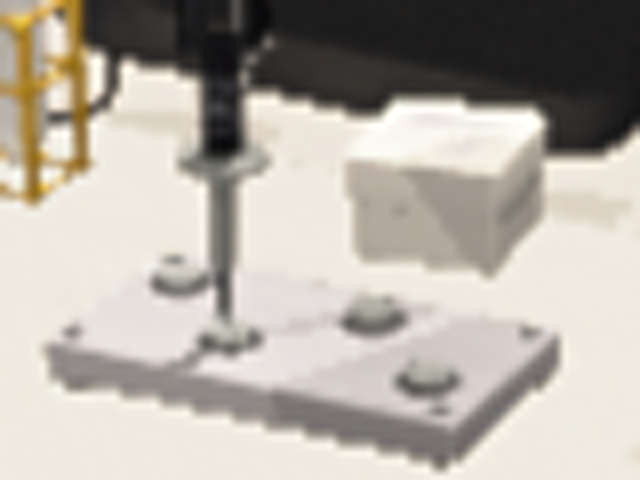

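The tip is just over pad 2, near its centre (225,325), with no clear load yet.

Request:
carry_out:
  steps: [0, 0, 0, 0.001, 0, 0, 0.01, 0, 0, 0, 0.001, 0, 0, 0.01, 0, 0, 0, 0, 0, 0, 0.01, 0, 0, 0, 0, 0, 0, 0.01]

```text
clock: 11.67
position: [0.5133, 0.0776, 0.1165]
eef_rot: [-0.092, -0.701, -0.092, 0.701]
force: [-0.1, 0.3, -1.9]
width: 0.0155
```

Request:
carry_out:
  steps: [0, 0, 0, 0.001, 0, 0, 0.01, 0, 0, 0, 0.001, 0, 0, 0.01, 0, 0, 0, 0, 0, 0, 0.01, 0, 0, 0, 0, 0, 0, 0.01]

```text
clock: 12.0
position: [0.5132, 0.0776, 0.1145]
eef_rot: [-0.092, -0.701, -0.092, 0.701]
force: [-0.6, -0.0, -1.3]
width: 0.0157
```

Request:
carry_out:
  steps: [0, 0, 0, 0.001, 0, 0, 0.01, 0, 0, 0, 0.001, 0, 0, 0.01, 0, 0, 0, 0.0005, 0, 0, 0.01, 0, 0, 0, 0, 0, 0, 0.01, 0, 0, 0, 0, 0, 0, 0.01, 0, 0, 0, 0, 0, 0, 0.01]

```text
clock: 12.5
position: [0.5135, 0.0776, 0.1122]
eef_rot: [0.092, 0.701, 0.092, -0.701]
force: [0.2, 0.0, 0.1]
width: 0.016
```

Request:
carry_out:
  steps: [0, 0, 0, -0.006, 0, 0, 0.01, 0, 0, 0, -0.01, 0, 0, 0.01, 0, 0, 0, 0, 0.009, -0.005, 0.01, 0, 0, 0, 0, 0.012, -0.007, 0.01, 0, 0, 0, 0, 0.012, -0.007, 0.01, 0, 0, 0, 0, 0.012, -0.006, 0.01, 0, 0, 0, 0, 0.009, -0.005, 0.01, 0, 0, 0, 0, 0, 0, 0.01, 0, 0, 0, 0.004, 0, 0, 0.01, 0, 0, 0, 0.003, 0, 0, 0.01, 0, 0, 0, 0, 0, 0, 0.01, 0, 0, 0, 0, 0, 0, 0.01, 0, 0, 0, 0, 0, 0, 0.01]

```text
clock: 13.58
position: [0.5556, 0.0336, 0.1209]
eef_rot: [-0.092, -0.701, -0.092, 0.701]
force: [-0.5, 0.8, -0.9]
width: 0.0158
```

```bash
python3 - <<'E'
from h import *
s=status.get_state();print(s["clock"],s["position"],s["force"],s["width"])
a=optics.get_image("scene")
cv2.imwrite("pics/s8.png",cv2.resize(a[190:250,210:290],None,fx=8,fy=8,interpolation=2))
print(status.get_state()["force"])
E
```

```text
13.5833 [0.5556 0.0336 0.1209] [-0.5294  0.7821 -0.9038] 0.015801791278026257
[-0.0983  0.07   -0.7714]
```

View pics/s8.png

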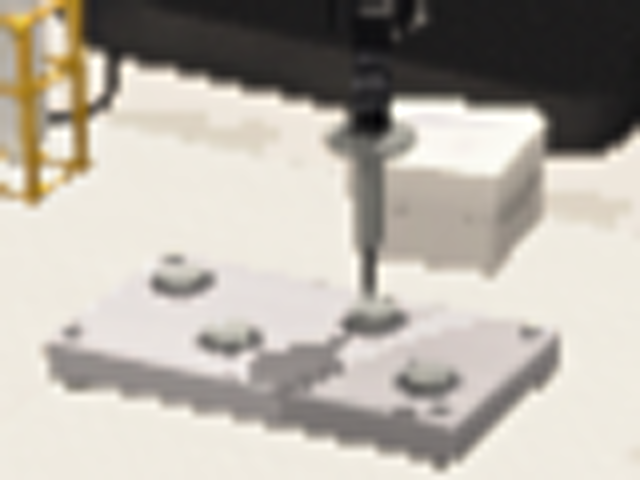

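The tip is just over pad 3, near its centre at (370,300). I'll step down from here.

Request:
carry_out:
  steps: [0, 0, 0, 0.001, 0, 0, 0.01, 0, 0, 0, 0.001, 0, 0, 0.01, 0, 0, 0, 0, 0, 0, 0.01, 0, 0, 0, 0, 0, 0, 0.01]

```text
clock: 13.97
position: [0.5561, 0.0332, 0.119]
eef_rot: [-0.092, -0.701, -0.092, 0.701]
force: [0.8, 0.1, -1.3]
width: 0.0158
```

Request:
carry_out:
  steps: [0, 0, 0, 0.001, 0, 0, 0.01, 0, 0, 0, 0, 0, 0, 0.01, 0, 0, 0, 0, 0, 0, 0.01, 0, 0, 0, 0, 0, 0, 0.01]

```text
clock: 14.3
position: [0.5562, 0.0331, 0.118]
eef_rot: [-0.092, -0.701, -0.092, 0.701]
force: [-1.3, 0.7, -1.6]
width: 0.0156
```

Request:
carry_out:
  steps: [0, 0, 0, 0.001, 0, 0, 0.01, 0, 0, 0, 0, 0, 0, 0.01, 0, 0, 0, 0, 0, 0, 0.01, 0, 0, 0, 0, 0, 0, 0.01]

```text
clock: 14.63
position: [0.5563, 0.0331, 0.1171]
eef_rot: [0.092, 0.701, 0.092, -0.701]
force: [0.0, -0.2, -0.6]
width: 0.0159
```

Request:
carry_out:
  steps: [0, 0, 0, 0.001, 0, 0, 0.01, 0, 0, 0, 0, 0, 0, 0.01, 0, 0, 0, 0, 0, 0, 0.01, 0, 0, 0, 0, 0, 0, 0.01]

```text
clock: 14.97
position: [0.5563, 0.0331, 0.1162]
eef_rot: [0.092, 0.701, 0.092, -0.701]
force: [-0.1, 0.5, -0.1]
width: 0.0159
```

Request:
carry_out:
  steps: [0, 0, 0, 0.001, 0, 0, 0.01, 0, 0, 0, 0, 0, 0, 0.01, 0, 0, 0, 0, 0, 0, 0.01, 0, 0, 0, 0, 0, 0, 0.01]

```text
clock: 15.3
position: [0.5563, 0.0331, 0.1152]
eef_rot: [0.092, 0.701, 0.092, -0.701]
force: [0.2, -0.9, 0.6]
width: 0.0158
```

Pad 3 took load from about z 0.1175, so it stands about 3.4 mm higher than the others, as the top view suggested. Now pad 4.

Request:
carry_out:
  steps: [0, 0, 0, -0.006, 0, 0, 0.01, 0, 0, 0, -0.007, 0, 0, 0.01, 0, 0, 0, 0, 0.005, 0.007, 0.01, 0, 0, 0, 0, 0.009, 0.012, 0.01, 0, 0, 0, 0, 0.009, 0.012, 0.01, 0, 0, 0, 0, 0.008, 0.011, 0.01, 0, 0, 0, 0, 0.005, 0.007, 0.01, 0, 0, 0, 0, 0, 0, 0.01, 0, 0, 0, 0.006, 0, 0, 0.01, 0, 0, 0, 0.005, 0, 0, 0.01, 0, 0, 0, 0, 0, 0, 0.01, 0, 0, 0, 0, 0, 0, 0.01, 0, 0, 0, 0, 0, 0, 0.01]

```text
clock: 16.38
position: [0.5183, -0.0139, 0.1168]
eef_rot: [-0.092, -0.701, -0.092, 0.701]
force: [-0.4, 0.1, -1.1]
width: 0.0157
```

```bash
python3 - <<'E'
from h import *
s=status.get_state();print(s["clock"],s["position"],s["force"],s["width"])
a=optics.get_image("scene")
cv2.imwrite("pics/s9.png",cv2.resize(a[190:250,210:290],None,fx=8,fy=8,interpolation=2))
print(status.get_state()["force"])
E
```

```text
16.3833 [ 0.5183 -0.0139  0.1168] [-0.4133  0.0945 -1.0743] 0.015666395544966925
[-0.5059  0.3133 -0.983 ]
```

View pics/s9.png

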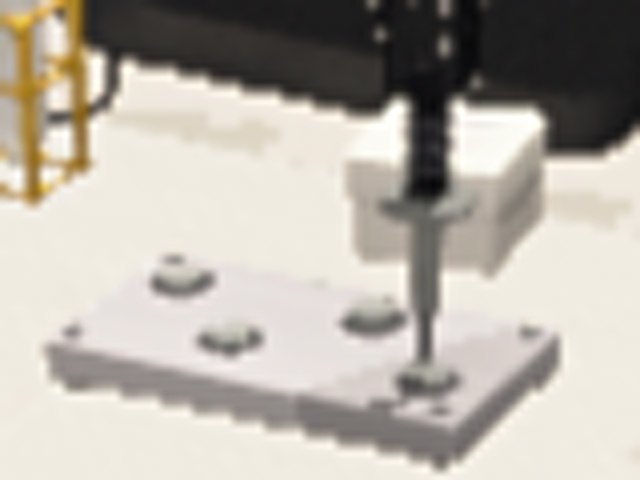

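The tip is over pad 4, on centre at (425,365). I'll step down slowly again.

Request:
carry_out:
  steps: [0, 0, 0, 0.001, 0, 0, 0.01, 0, 0, 0, 0.001, 0, 0, 0.01, 0, 0, 0, 0, 0, 0, 0.01, 0, 0, 0, 0, 0, 0, 0.01]

```text
clock: 16.77
position: [0.518, -0.0142, 0.115]
eef_rot: [-0.092, -0.701, -0.092, 0.701]
force: [0.1, -0.1, -1.3]
width: 0.0155
```

Request:
carry_out:
  steps: [0, 0, 0, 0.001, 0, 0, 0.01, 0, 0, 0, 0.001, 0, 0, 0.01, 0, 0, 0, 0.001, 0, 0, 0.01, 0, 0, 0, 0, 0, 0, 0.01, 0, 0, 0, 0, 0, 0, 0.01, 0, 0, 0, 0, 0, 0, 0.01]

```text
clock: 17.27
position: [0.5183, -0.0143, 0.1122]
eef_rot: [0.092, 0.701, 0.092, -0.701]
force: [0.6, 0.0, -0.1]
width: 0.0154
```

Request:
carry_out:
  steps: [0, 0, 0, 0.001, 0, 0, 0.01, 0, 0, 0, 0, 0, 0, 0.01, 0, 0, 0, 0, 0, 0, 0.01, 0, 0, 0, 0, 0, 0, 0.01]

```text
clock: 17.6
position: [0.5183, -0.0144, 0.1112]
eef_rot: [0.092, 0.701, 0.091, -0.701]
force: [-0.0, 0.0, 2.2]
width: 0.0159
```

Request:
carry_out:
  steps: [0, 0, 0, -0.007, 0, 0, 0.01, 0, 0, 0, -0.009, 0, 0, 0.01, 0, 0, 0, 0, -0.005, -0.007, 0.01, 0, 0, 0, 0, -0.009, -0.012, 0.01, 0, 0, 0, 0, -0.009, -0.012, 0.01, 0, 0, 0, 0, -0.008, -0.011, 0.01, 0, 0, 0, 0, -0.005, -0.007, 0.01, 0, 0, 0, 0, 0, 0, 0.01, 0, 0, 0, 0.005, 0, 0, 0.01, 0, 0, 0, 0.004, 0, 0, 0.01, 0, 0, 0, 0.002, 0, 0, 0.01, 0, 0, 0, 0, 0, 0, 0.01, 0, 0, 0, 0, 0, 0, 0.01, 0, 0, 0, 0, 0, 0, 0.01]

```text
clock: 18.77
position: [0.5562, 0.0328, 0.1162]
eef_rot: [0.091, 0.701, 0.091, -0.701]
force: [-0.4, -0.6, 0.5]
width: 0.0153
```

Request:
carry_out:
  steps: [0, 0, 0, 0.001, 0, 0, 0.01, 0, 0, 0, 0.001, 0, 0, 0.01, 0, 0, 0, 0.001, 0, 0, 0.01, 0, 0, 0, 0.001, 0, 0, 0.01, 0, 0, 0, 0, 0, 0, 0.01, 0, 0, 0, 0, 0, 0, 0.01]

```text
clock: 19.27
position: [0.5567, 0.033, 0.1125]
eef_rot: [0.092, 0.702, 0.091, -0.701]
force: [-0.2, 0.0, 4.4]
width: 0.0155
```

Request:
carry_out:
  steps: [0, 0, 0, 0.001, 0, 0, 0.01, 0, 0, 0, 0.001, 0, 0, 0.01, 0, 0, 0, 0, 0, 0, 0.01, 0, 0, 0, 0, 0, 0, 0.01]

```text
clock: 19.6
position: [0.5566, 0.033, 0.1103]
eef_rot: [0.092, 0.701, 0.091, -0.701]
force: [0.8, -0.7, 5.8]
width: 0.0161
```

Request:
carry_out:
  steps: [0, 0, 0, 0.001, 0, 0, 0.01, 0, 0, 0, 0.001, 0, 0, 0.01, 0, 0, 0, 0, 0, 0, 0.01, 0, 0, 0, 0, 0, 0, 0.01]

```text
clock: 19.93
position: [0.5566, 0.033, 0.1083]
eef_rot: [0.092, 0.701, 0.091, -0.701]
force: [0.8, 0.1, 5.2]
width: 0.0156
```

Request:
carry_out:
  steps: [0, 0, 0, 0.001, 0, 0, 0.01, 0, 0, 0, 0.001, 0, 0, 0.01, 0, 0, 0, 0, 0, 0, 0.01, 0, 0, 0, 0, 0, 0, 0.01]

```text
clock: 20.27
position: [0.5569, 0.033, 0.1066]
eef_rot: [0.092, 0.702, 0.091, -0.701]
force: [-0.6, -0.4, 6.2]
width: 0.0158
```

Request:
carry_out:
  steps: [0, 0, 0, 0.001, 0, 0, 0.01, 0, 0, 0, 0.001, 0, 0, 0.01, 0, 0, 0, 0, 0, 0, 0.01, 0, 0, 0, 0, 0, 0, 0.01]

```text
clock: 20.6
position: [0.5573, 0.033, 0.105]
eef_rot: [0.092, 0.702, 0.091, -0.7]
force: [0.4, 0.6, 8.9]
width: 0.0157
```

Request:
carry_out:
  steps: [0, 0, 0, 0.001, 0, 0, 0.01, 0, 0, 0, 0, 0, 0, 0.01, 0, 0, 0, 0, 0, 0, 0.01, 0, 0, 0, 0, 0, 0, 0.01]

```text
clock: 20.93
position: [0.5576, 0.033, 0.1043]
eef_rot: [0.092, 0.702, 0.091, -0.7]
force: [0.7, 0.7, 8.6]
width: 0.0155
```

Request:
carry_out:
  steps: [0, 0, 0, -0.002, 0, 0, 0.01, 0, 0, 0, -0.003, 0, 0, 0.01, 0, 0, 0, -0.002, 0, 0, 0.01, 0, 0, 0, 0, 0, 0, 0.01, 0, 0, 0, 0, 0, 0, 0.01, 0, 0, 0, 0, 0, 0, 0.01]

```text
clock: 21.43
position: [0.556, 0.033, 0.1098]
eef_rot: [-0.092, -0.701, -0.092, 0.701]
force: [0.1, -0.8, 2.9]
width: 0.0156
```

Request:
carry_out:
  steps: [0, 0, 0, -0.002, 0, 0, 0.01, 0, 0, 0, 0, 0, 0, 0.01, 0, 0, 0, 0, 0, 0, 0.01, 0, 0, 0, 0, 0, 0, 0.01]

```text
clock: 21.77
position: [0.5559, 0.0331, 0.1117]
eef_rot: [-0.092, -0.701, -0.092, 0.701]
force: [-0.7, -0.8, 0.7]
width: 0.0156
```

Request:
carry_out:
  steps: [0, 0, 0, -0.002, 0, 0, 0.01, 0, 0, 0, 0, 0, 0, 0.01, 0, 0, 0, 0, 0, 0, 0.01, 0, 0, 0, 0, 0, 0, 0.01]

```text
clock: 22.1
position: [0.5558, 0.0332, 0.1138]
eef_rot: [-0.091, -0.701, -0.092, 0.701]
force: [-0.5, -0.4, -1.7]
width: 0.0159
```

Pad 3 now first touches at about z 0.1138, like the others. I'll touch pad 4 again as a cross-check, in case the probe slipped in the grip.

Request:
carry_out:
  steps: [0, 0, 0, -0.006, 0, 0, 0.01, 0, 0, 0, -0.007, 0, 0, 0.01, 0, 0, 0, 0, 0.005, 0.007, 0.01, 0, 0, 0, 0, 0.009, 0.012, 0.01, 0, 0, 0, 0, 0.009, 0.012, 0.01, 0, 0, 0, 0, 0.008, 0.011, 0.01, 0, 0, 0, 0, 0.005, 0.007, 0.01, 0, 0, 0, 0, 0, 0, 0.01, 0, 0, 0, 0.006, 0, 0, 0.01, 0, 0, 0, 0.005, 0, 0, 0.01, 0, 0, 0, 0.002, 0, 0, 0.01, 0, 0, 0, 0, 0, 0, 0.01, 0, 0, 0, 0, 0, 0, 0.01, 0, 0, 0, 0, 0, 0, 0.01]

```text
clock: 23.27
position: [0.5183, -0.0139, 0.1139]
eef_rot: [-0.092, -0.701, -0.092, 0.701]
force: [0.7, 0.4, -1.8]
width: 0.0158
```

Request:
carry_out:
  steps: [0, 0, 0, 0.001, 0, 0, 0.01, 0, 0, 0, 0.001, 0, 0, 0.01, 0, 0, 0, 0, 0, 0, 0.01, 0, 0, 0, 0, 0, 0, 0.01, 0, 0, 0, 0, 0, 0, 0.01]

```text
clock: 23.68
position: [0.5182, -0.0143, 0.1123]
eef_rot: [0.092, 0.701, 0.092, -0.701]
force: [-0.2, 0.4, 0.5]
width: 0.0155
```

Request:
carry_out:
  steps: [0, 0, 0, 0.001, 0, 0, 0.01, 0, 0, 0, 0.001, 0, 0, 0.01, 0, 0, 0, 0, 0, 0, 0.01, 0, 0, 0, 0, 0, 0, 0.01, 0, 0, 0, 0, 0, 0, 0.01]

```text
clock: 24.1
position: [0.5183, -0.0143, 0.1102]
eef_rot: [0.092, 0.701, 0.092, -0.701]
force: [-0.1, 0.6, 3.2]
width: 0.016
```

Pads 3 and 4 give the same force at the same height, so pad 3 is level. Taking the probe back to the stand.

Request:
carry_out:
  steps: [0, 0, 0, -0.01, 0, 0, 0.01, 0, 0, 0, -0.02, 0, 0, 0.01, 0, 0, 0, -0.025, 0, 0, 0.01, 0, 0, 0, -0.02, 0.01, 0.008, 0.01, 0, 0, 0, -0.01, 0.019, 0.015, 0.01, 0, 0, 0, 0, 0.019, 0.015, 0.01, 0, 0, 0, 0, 0.019, 0.015, 0.01, 0, 0, 0, 0, 0.019, 0.015, 0.01, 0, 0, 0, 0, 0.02, 0.014, 0.01, 0, 0, 0, 0, 0.02, 0.009, 0.01, 0, 0, 0, 0, 0.024, 0.001, 0.01, 0, 0, 0, 0, 0.024, 0.001, 0.01, 0, 0, 0, 0, 0.024, 0.001, 0.01, 0, 0, 0, 0, 0.024, 0.001, 0.01, 0, 0, 0, 0, 0.024, 0.001, 0.01, 0, 0, 0, 0, 0.022, 0.002, 0.01, 0, 0, 0, 0, 0.018, 0.002, 0.01, 0, 0, 0, 0, 0.01, 0.002, 0.01, 0, 0, 0, 0, 0, 0, 0.01, 0, 0, 0, 0, 0, 0, 0.01]

```text
clock: 25.77
position: [0.4948, -0.3259, 0.1947]
eef_rot: [-0.091, -0.701, -0.092, 0.702]
force: [0.3, 0.5, -1.7]
width: 0.0156
```

```bash
python3 - <<'E'
from h import *
s=status.get_state();p=s["position"];print(s["clock"],p,s["force"],s["width"]);M=R();print(M)
print("tool-frame shift to stand",M.T@(np.array([.4998,-.3427,p[2]])-p))
a=optics.get_image("scene")
cv2.imwrite("pics/s10.png",cv2.resize(a[170:310,310:430],None,fx=4,fy=4,interpolation=3))
E
```

```text
25.7667 [ 0.4948 -0.3259  0.1947] [ 0.2597  0.4982 -1.679 ] 0.01563319674884955
[[-0.0012  0.256  -0.9667]
 [ 0.0017 -0.9667 -0.256 ]
 [-1.     -0.002   0.0007]]
tool-frame shift to stand [-0.      0.0175 -0.0005]
```

View pics/s10.png

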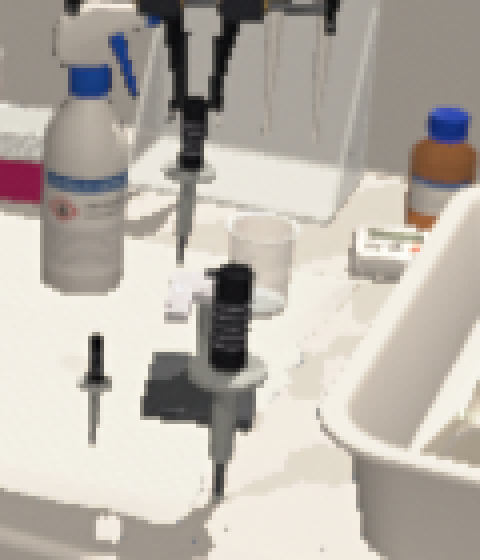

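Request:
carry_out:
  steps: [0, 0, 0, 0, 0.009, 0, 0.01, 0, 0, 0, 0, 0.0085, 0, 0.01, 0, 0, 0, 0, 0, 0, 0.01, 0, 0, 0, 0, 0, 0, 0.01, 0, 0, 0, 0, 0, 0, 0.01]

```text
clock: 26.23
position: [0.5, -0.3432, 0.195]
eef_rot: [-0.091, -0.701, -0.092, 0.701]
force: [-0.4, -0.3, -1.6]
width: 0.0156
```

```bash
python3 - <<'E'
from h import *
s=status.get_state();p=s["position"];print(s["clock"],p,s["force"]);M=R()
print("tool-frame shift to stand",M.T@(np.array([.4998,-.3427,p[2]])-p))
w=optics.get_image("wrist");b=cv2.imread("pics/w4.png")
cv2.imwrite("pics/w11.png",np.hstack([cv2.resize(x[130:290,230:330],None,fx=3.7,fy=3.7,interpolation=3) for x in (b,w)]))
E
```

```text
26.2333 [ 0.5    -0.3432  0.195 ] [-0.3527 -0.3459 -1.59  ]
tool-frame shift to stand [ 0.     -0.0005  0.    ]
```

View pics/w11.png

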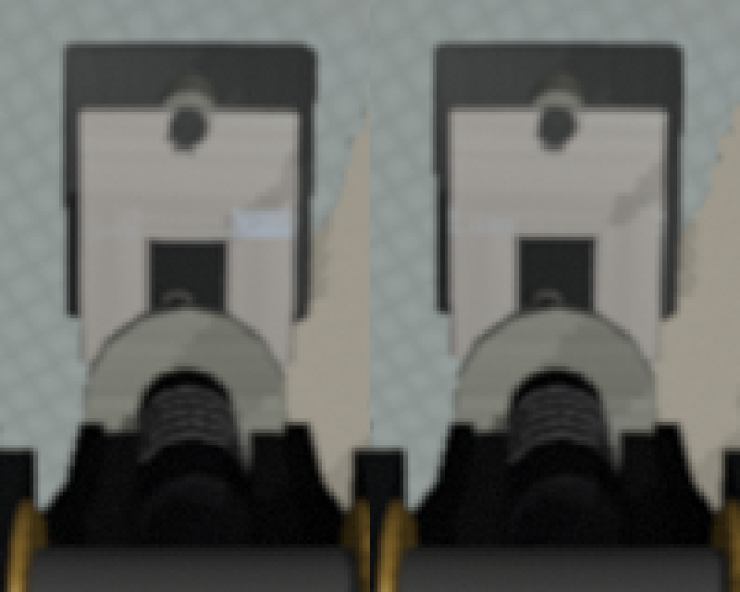

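The before and after views match: the probe has the same pose in the grip and the slot is centred under it. Lowering.

Request:
carry_out:
  steps: [0, 0, 0, 0.01, 0, 0, 0.01, 0, 0, 0, 0.015, 0, 0, 0.01, 0, 0, 0, 0.015, 0, 0, 0.01, 0, 0, 0, 0.015, 0, 0, 0.01, 0, 0, 0, 0.015, 0, 0, 0.01, 0, 0, 0, 0.012, 0, 0, 0.01, 0, 0, 0, 0.007, 0, 0, 0.01, 0, 0, 0, 0.003, 0, 0, 0.01, 0, 0, 0, 0, 0, 0, 0.01, 0, 0, 0, 0, 0, 0, 0.01]

```text
clock: 27.12
position: [0.5003, -0.3437, 0.1033]
eef_rot: [0.092, 0.701, 0.091, -0.701]
force: [-0.6, -0.2, -1.4]
width: 0.0159
```

Request:
carry_out:
  steps: [0, 0, 0, 0.001, 0, 0, 0.01, 0, 0, 0, 0, 0, 0, 0.01, 0, 0, 0, 0, 0, 0, 0.01, 0, 0, 0, 0, 0, 0, 0.01]

```text
clock: 27.45
position: [0.5002, -0.3437, 0.1026]
eef_rot: [0.092, 0.701, 0.091, -0.701]
force: [-0.7, 0.1, -1.7]
width: 0.0156
```

Request:
carry_out:
  steps: [0, 0, 0, 0.001, -0.0005, 0, 0.01, 0, 0, 0, 0, 0, 0, 0.01, 0, 0, 0, 0, 0, 0, 0.01, 0, 0, 0, 0, 0, 0, 0.01]

```text
clock: 27.78
position: [0.4998, -0.343, 0.101]
eef_rot: [-0.092, -0.701, -0.092, 0.701]
force: [0.4, 0.5, -2.1]
width: 0.0157
```

Request:
carry_out:
  steps: [0, 0, 0, 0.001, 0, 0, 0.01, 0, 0, 0, 0, 0, 0, 0.01, 0, 0, 0, 0, 0, 0, 0.01, 0, 0, 0, 0, 0, 0, 0.01]

```text
clock: 28.12
position: [0.5001, -0.343, 0.1006]
eef_rot: [0.092, 0.701, 0.091, -0.701]
force: [-0.1, 0.4, 4.7]
width: 0.0157
```

Seated: the fork pushes back with about 6 N. Releasing.

Request:
carry_out:
  steps: [0, 0, 0, -0.0005, 0, 0, 0.01, 0, 0, 0, 0, 0, 0, 0.02, 0, 0, 0, 0, 0, 0, 0.025, 0, 0, 0, 0, 0, 0, 0.03, 0, 0, 0, 0, 0, 0, 0.045, 0, 0, 0, 0, 0, 0, 0.06, 0, 0, 0, 0, 0, 0, 0.06, 0, 0, 0, 0, 0, 0, 0.06, 0, 0, 0, 0, 0, 0, 0.06]

```text
clock: 28.87
position: [0.4999, -0.343, 0.1005]
eef_rot: [0.092, 0.701, 0.092, -0.701]
force: [-0.4, 0.7, 0.6]
width: 0.055
```

```bash
python3 - <<'E'
from h import *
cv2.imwrite("pics/w12.png",optics.get_image("wrist"))
E
```

```text
(no output)
```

View pics/w12.png

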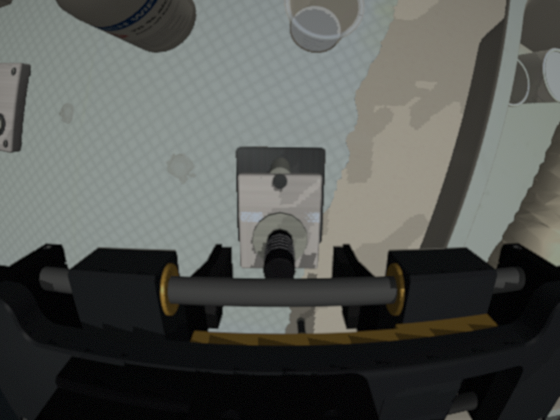

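The fingers are clear, and the probe stands in the fork with its handle at (281,258). I'll rise and back off.

Request:
carry_out:
  steps: [0, 0, 0, -0.01, 0, 0, 0.06, 0, 0, 0, -0.02, 0, 0, 0.06, 0, 0, 0, -0.025, 0, 0, 0.06, 0, 0, 0, -0.03, 0, 0, 0.06, 0, 0, 0, -0.03, 0, 0.01, 0.06, 0, 0, 0, -0.025, 0, 0.02, 0.06, 0, 0, 0, -0.02, 0, 0.02, 0.06, 0, 0, 0, 0, 0, 0.02, 0.06, 0, 0, 0, 0, 0, 0, 0.06, 0, 0, 0, 0, 0, 0, 0.06]

```text
clock: 29.75
position: [0.4318, -0.3611, 0.2616]
eef_rot: [0.091, 0.702, 0.091, -0.701]
force: [0.5, 0.2, -0.2]
width: 0.0597
```

```bash
python3 - <<'E'
from h import *
s=status.get_state();print(s["clock"],s["position"],s["force"],s["width"])
w=optics.get_image("wrist");a=optics.get_image("scene");t=optics.get_image("top")
cv2.imwrite("pics/w13.png",w);cv2.imwrite("pics/s13.png",np.hstack([cv2.resize(a[190:310,320:420],None,fx=4,fy=4,interpolation=3),cv2.resize(a[190:250,210:290],None,fx=5,fy=8,interpolation=2)]));cv2.imwrite("pics/t13.png",t)
E
```

```text
29.75 [ 0.4318 -0.3611  0.2616] [ 0.5254  0.1653 -0.175 ] 0.05972686518968085
```

View pics/w13.png

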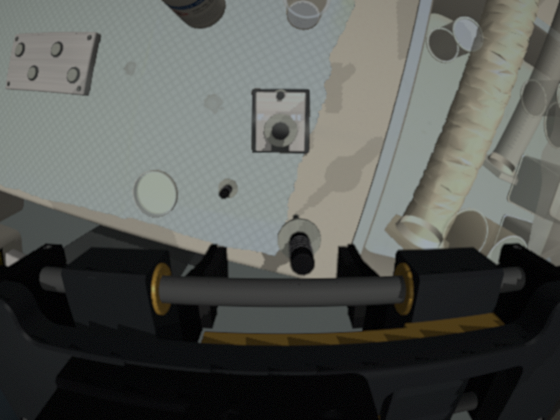

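View pics/s13.png

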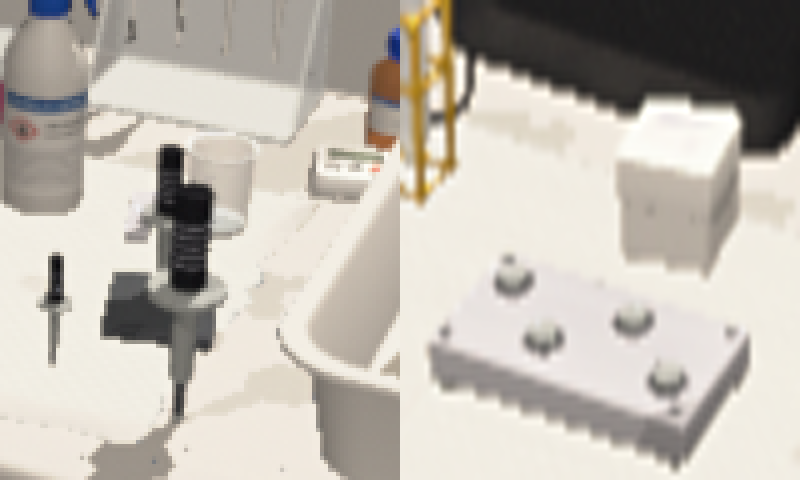

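View pics/t13.png

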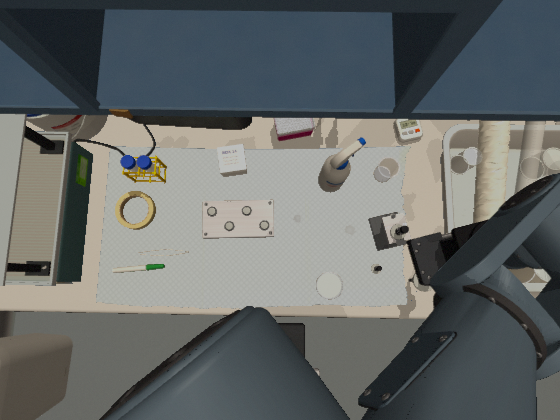

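The probe stands upright in its fork at wrist (281,130), the same place relative to the stand as before. The bystanders (dish, forceps, box, marker) are where they were, and no load shows on the arm. Handing in.

```bash
python3 -c "
from rig import ticket; print(ticket.job_done())"
```

```text
the job is handed in; nothing more can be done
None
```

The high pad is pressed level, the probe hangs back in its stand, and the job was handed in at about 30 s of the 72 s allowed; no verdict came back.

- **Feeling the pads:** I took the middle-sized probe from its stand and touched the pads from left to right with about 1.5–3 N each. Pads 1, 2 and 4 first touched at about TCP z 0.114 m. Pad 3 touched at about 0.1175 m, so it stood about 3.4 mm high.
- **Pressing:** I pushed pad 3 down with up to about 10 N. It began to slide at about 7 N and then met its shoulder. A second touch on pad 4 gave the same force at the same height as pad 3, so they agree to about 0.4 mm.
- **Putting the probe back:** It seated on the fork at TCP z 0.1006 m, against 0.1007 m when I gripped it. The last pictures show it upright in the stand. The fingers were clear of it, the wrist force was near zero, and the bystanders were where they had been.
- **Disagreement:** The three cameras differed by about 4–7 mm on where the pads were. The first touch was about 4 mm off the centre of pad 1, still inside the 14 mm limit, and I corrected the later ones from the pictures.

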